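# Put the stray vial back and gather the caps in the tote's corner

### The arm

A 6-joint arm with a two-finger parallel gripper is mounted at the origin on the work surface. World frame = base frame: x ahead of the robot, y to its left, z up, the work surface at z = 0. Lengths are in m, angles in rad, forces in N, time in s.
With the tool pointing down it reaches from about 0.275 to 0.875 m from the base axis. Payload 12.5 kg.
Tool frame: the origin (TCP) lies on the centre line of the jaws, within the pads' length; the fingertips stand 19 mm ahead of it and the grasp point (between the pads) is the TCP; y points along the fingers, z is the direction in which the jaws open and shut, and the axes are right-handed (so a half turn about y gives the same grasp; the last joint's range is limited). The gripper opens to 85 mm and grips with 20 to 120 N. Pads are 22 mm wide; open, the fingers measure 114 mm over their backs; the gripper's body (76 mm by 85 mm) begins 54 mm behind the grasp point. The pads swing forward as they close: fully open they stand 13 mm farther back than shut.
Start: joints at [-1.231, 0.351, 1.652, -0, 1.139, -0.085], TCP at [0.227, -0.501, 0.25] pointing down, gripper open.
Joint ranges: [-2.75, 2.75], [-0.79, 2.1], [0.01, 2.65], [-1.57, 4.71], [0.07, 3.14], [-2.87, 2.87]. Speed limits (rad/s): [2.22, 2.22, 2.79, 3.14, 3.14, 3.14].

### API

Orientations are given as a 3x3 rotation matrix whose columns are the frame's x, y, z axes.
In Python, from plant import * gives the robot as it stands.
- The arm moves only by the shell command python3 -m pendant 'ROWS' [FORCE]. ROWS is a JSON object of lists of equal length, an entry for each row: "dp": the shift along the tool's x, y, z in cm, a list of three; "spin": the turn about the tool's y in rad; "gripper": the opening, from -1 (shut) to 1 (fully open). In form: {"dp": [[tx, ty, tz], ...], "spin": [spin, ...], "gripper": [gripper, ...]}. A call has exactly 10 rows; each row is the pose to reach, as a shift and turn from the pose commanded when the call began, along the tool's axes at that moment; what a row does not reach only later rows make up. A row lasts 1/8 s, in which the tool goes at most 62.5 mm and 10.7 degrees, less where a joint would pass 70% of its speed; a pose out of reach is approached as far as the arm can. A call with a gripper value outside its range is refused whole. The fingers move at their own pace and stop on an object; FORCE is the grip in N (left out, the last holds). Time passes only in rows, so rows that repeat a pose let the fingers close, or fill a call up. It gives the time, the measured TCP pose, the force and the opening at its end, in the units of the state.
- get_state(): the state, without advancing time (a new reading comes with each control period).
- grab_frame(name): name is "scene" or "top" or "wrist"; returns the picture (384x512x3 uint8, blue, green, red); there is no depth.
- camera_params(name): a dict with "fx", "fy", "cx", "cy" (pixels), "eye" and "rotation" of the camera in the world; the wrist camera has in their place "T_tool_cam" (4x4, takes a point from camera to tool coordinates, whose origin is the TCP and whose axes are the tool frame's). Camera axes: x right, y down, z forward; pixel columns grow to the right and rows downward; lengths in m; the calibration is good to about 2 mm. A picture is of the moment at which its call begins: read the wrist's pose just before it. camera_params takes no time and is no camera call.
- close_job(): hands the job in, once; it reports no verdict.
Trained networks look in the newest picture that a camera, given by its name, has taken for a name from the list of things; names that differ only in an ending like _2 or _b are one class to them, and where a whole thing is asked for, a point or a joint stands for the part that bears it (a point fixed in the world has none). Each returns a list of dicts, best first, with "p" (0 to 1); they miss things now and then, are a little off and sometimes report something else, mostly with a low value. They report only what shows in the picture. A call takes as long as a camera call. They do not tell look-alikes from the thing itself.
- search_frame(camera, query): "bbox" ([left, top, right, bottom] in pixels, round what is visible of it).
- silhouettes(camera, query): "mask" (384x512 bool, what is visible of it) and "bbox" ([left, top, right, bottom] in pixels, round what is visible of it).
- mark_of(camera, query): "uv" ([column, row] in pixels: a listed point, or the origin of a listed thing).
The state is a dict: "t": time; "q": joint angles; "joint_velocities": joint speeds; "tau": joint torques, N m; "position": TCP position; "orientation": TCP orientation; "force": force on the tool from outside, world axes, zero at the start; "moment": the same for the moment, N m; "finger_gap": finger opening in m.
Only numpy, scipy, OpenCV 4.12 (cv2) and the standard library are available. Lean on these libraries where they do the work, as an engineer would, in place of code of your own. Each camera call takes 0.05 s, during which the arm holds its last target.

### The job

The red-capped vial has been left standing in the tote of loose black vial caps: first put it back upright, all the way down, in its own red-framed slot of the vial rack and let go of it. Then pick up the tote by its blue handle, clear of the bench and of everything on it, and tip it down towards its orange corner until all four caps have slid together into that corner; finish while still holding it still in the air, tilted with the orange corner lowest. Leave the other vials and bench things as they are, and keep the caps in the tote.

Things in the scene. Friction and masses are not known exactly. Their poses are not given: they have to be found in the camera images.
- red_vial: Red-capped glass-bodied screw-cap vial, 26 mm diameter, 95 mm tall, 45 g, flat foot; origin at its centre, half-way up (47.5 mm above the foot), z along the vial towards its cap. The red screw cap is the top 23 mm and 26 mm across. It stands upright in the tote on the +x side of the handle (tote frame), about 45 to 70 mm from the handle's centre line.
- slot_red_mouth (a point): Red-framed holder of the rack: a white block 64 x 64 x 40 mm with a red frame on its top round a square 32 mm hole, 36 mm deep to a flat floor. Origin at the centre of the hole's mouth, on the block's top, 50 mm above the bench; z up, x and y along the hole's sides. Seated, the vial's foot is 36 mm below the mouth (its centre 11.5 mm above the mouth).
- rack: Vial rack, fixed to the bench: white base plate 180 x 180 x 10 mm carrying four such holders at the corners of an 85 mm square, framed red, blue, yellow and green in changing order. Origin under the plate's centre. The red and the green slots are empty.
- slot_red: The red-framed holder, fixed; origin under its centre, on the rack's base plate.
- slot_blue: The blue-framed holder, fixed; origin under its centre, on the rack's base plate.
- slot_yellow: The yellow-framed holder, fixed; origin under its centre, on the rack's base plate.
- slot_green: The green-framed holder, fixed; origin under its centre, on the rack's base plate.
- blue_vial: Blue-capped glass-bodied screw-cap vial, 26 mm diameter, 95 mm tall, 45 g, flat foot; origin at its centre, half-way up (47.5 mm above the foot), z along the vial towards its cap; stands in the blue slot, its top 109 mm above the bench; not to be disturbed.
- yellow_vial: Yellow-capped glass-bodied screw-cap vial, 26 mm diameter, 95 mm tall, 45 g, flat foot; origin at its centre, half-way up (47.5 mm above the foot), z along the vial towards its cap; stands in the yellow slot, its top 109 mm above the bench; not to be disturbed.
- tote: Loose open grey tote, outside 220 (x) x 160 (y) x 45 mm (z), walls and floor 4 mm, about 0.32 kg, smooth inside (caps begin to slide at about 8 to 12 degrees, and need some 15 to 25 degrees towards a corner to slide along the walls into it). A blue handle bar runs along y over its middle. Origin under the centre of its floor, z up. The orange corner (orange floor patch and rim) is the one at -x, +y.
- tote_handle (a point): Middle of the tote's blue handle bar, 84 mm above the tote's underside; the bar is 20 mm wide (x), 22 mm high (z; from 73 to 95 mm), 160 mm long (y), flat-sided, held at its ends by posts on the tote's y walls. Axes as the tote's.
- tote_corner (a point): Inside of the orange corner at the tote's floor: 106 mm towards -x and 76 mm towards +y from the tote's centre, 4 mm above its underside. Axes as the tote's.
- cap0: Loose black screw cap in the tote, 25 mm diameter, 14 mm high, 12 g, lying flat; origin at its centre.
- cap1: Loose black screw cap in the tote, 25 mm diameter, 14 mm high, 12 g, lying flat; origin at its centre.
- cap2: Loose black screw cap in the tote, 25 mm diameter, 14 mm high, 12 g, lying flat; origin at its centre.
- cap3: Loose black screw cap in the tote, 25 mm diameter, 14 mm high, 12 g, lying flat; origin at its centre.
- amber_bottle: Bystander: amber bottle, 90 mm diameter, 200 mm tall, loose; origin under its centre.
- white_bottle: Bystander: white bottle with green cap, 70 mm diameter, 167 mm tall, loose; origin under its centre.
- beaker: Bystander: glass beaker, 82 mm diameter, 95 mm tall, loose; origin under its centre.
- petri_dish: Bystander: clear flat dish, 94 mm diameter, 16 mm high, loose; origin under its centre.
- spatula: Bystander: flat steel lab spatula, 178 mm long (x), 14 mm wide, 5 mm thick, loose; origin on its underside near the middle.
Things that resemble listed ones, but are neither listed nor needed, are in the scene too. What is shaped like the red_vial but turquoise is not meant.

How it is judged:
On the way, in this order (a step that is already met when the one before it is completed fails the run):
1. the red-capped vial stands fully down in the red slot, let go (horizontal distance between red_vial and slot_red_mouth below 0.008 m and z of red_vial in the frame of slot_red_mouth below 0.018 m and angle between red_vial's own z axis and vertical below 0.2 rad and contact force between red_vial and the fingers below 0.1 N), for 0.2 s.
2. the tote is held up, clear of the bench (height (world z) of tote_corner above 0.02 m and contact force between tote and the fingers above 1 N), for 0.2 s.
At the end, for the whole second after the job is handed in: Red-capped vial let go in the red slot (8 mm, within 6.5 mm of fully down, 11 deg). Tote in the fingers, orange corner over 20 mm up, touching no rack, vial or bench thing, still, tilted 10-51 deg and 5 deg or more along both sides towards that corner; all caps at rest within 92 mm of it (all of step 1 and all of step 2 and angle between tote_handle's own z axis and vertical between 0.17 and 0.9 rad and angle between tote_handle's own x axis and vertical below 1.49 rad and angle between tote_handle's own y axis and vertical above 1.65 rad and linear speed of each of tote, cap0, cap1, cap2, cap3 below 0.03 m/s and angular speed of tote below 0.2 rad/s and distance between each of cap0, cap1, cap2, cap3 and tote_corner below 0.092 m and contact force between tote and rack below 0.1 N and contact force between tote and slot_red below 0.1 N and contact force between tote and slot_blue below 0.1 N and contact force between tote and slot_yellow below 0.1 N and contact force between tote and slot_green below 0.1 N and contact force between tote and blue_vial below 0.1 N and contact force between tote and yellow_vial below 0.1 N and contact force between tote and red_vial below 0.1 N and contact force between tote and amber_bottle below 0.1 N and contact force between tote and white_bottle below 0.1 N and contact force between tote and beaker below 0.1 N and contact force between tote and petri_dish below 0.1 N and contact force between tote and spatula below 0.1 N); the arm keeps its last pose, push and grip.
It fails at once if the blue or yellow vial moved more than 30 mm or tipped (distance of any of blue_vial, yellow_vial from where it was at the start of the episode above 0.03 m or angle between any of blue_vial, yellow_vial's own z axis and vertical above 0.35 rad).
It fails at once if a bottle or the beaker moved more than 30 mm or tipped (distance of any of amber_bottle, white_bottle, beaker from where it was at the start of the episode above 0.03 m or angle between any of amber_bottle, white_bottle, beaker's own z axis and vertical above 0.35 rad).
It fails at once if the dish or the spatula moved more than 30 mm or tipped (distance of any of petri_dish, spatula from where it was at the start of the episode above 0.03 m or angle between any of petri_dish, spatula's own z axis and vertical above 0.35 rad).
It fails at once if a cap falls out of the tote (distance between any of cap0, cap1, cap2, cap3 and tote_handle above 0.17 m).
It also fails if it takes over 54 s, if anything falls off the work surface, if the arm or the gripper's body presses on something with over 40 N, if the wrist force passes 120 N, or if a joint passes its speed limit or range.

## Working session

There is one attempt and no reset: what is moved stays moved. The work goes in short steps, Python scripts to look and compute and a shell command to move; the robot and the scene stay as the last step left them, time stands still between calls to the robot, and variables do not carry over. Pictures are saved under pics/ and viewed, and the job is handed in when it is done.

```bash
ls; mkdir -p pics
python3 - <<'E'
from plant import *
import cv2
s=get_state(); print(s['t'],s['position'],s['orientation'],s['finger_gap'],s['force'])
for n in ['scene','top','wrist']:
    cv2.imwrite(f'pics/{n}0.png',grab_frame(n)); print(n,camera_params(n))
E
```

```text
pics
0.0 [ 0.22661853 -0.5008034   0.24974003] [[-9.11126744e-01 -3.63777001e-04  4.12126102e-01]
 [-4.12126235e-01  1.17223396e-03 -9.11126003e-01]
 [-1.51661528e-04 -9.99999247e-01 -1.21797576e-03]] 0.08553781882657575 [ 0.83655142 -0.40073072  1.09885185]
scene {'fx': 406.60173435740387, 'fy': 406.60173435740387, 'cx': 252.02080000633296, 'cy': 185.55652944108027, 'eye': array([1.17940762, 0.68823226, 0.76452133]), 'rotation': array([[-0.71579018,  0.41796389, -0.55941988],
       [ 0.69817861,  0.41248294, -0.58515335],
       [-0.01382181, -0.80942202, -0.58706469]])}
top {'fx': 362.13775028973384, 'fy': 362.13775028973384, 'cx': 257.6163622489721, 'cy': 190.0500312122514, 'eye': array([0.41323353, 0.01587067, 1.21672869]), 'rotation': array([[-0.02308783, -0.99595837,  0.08679789],
       [-0.99950875,  0.02483611,  0.01911613],
       [-0.0211946 , -0.08631391, -0.99604252]])}
wrist {'fx': 323.394370138196, 'fy': 323.394370138196, 'cx': 257.84712931368847, 'cy': 189.64755272575076, 'T_tool_cam': array([[ 4.68173211e-04,  9.64813108e-01,  2.62936205e-01,
        -6.67310893e-02],
       [-3.60804571e-04, -2.62936054e-01,  9.64813195e-01,
        -1.23103793e-01],
       [ 9.99999825e-01, -5.46568276e-04,  2.25009363e-04,
         4.68373080e-04],
       [ 0.00000000e+00,  0.00000000e+00,  0.00000000e+00,
         1.00000000e+00]])}
```

View pics/scene0.png

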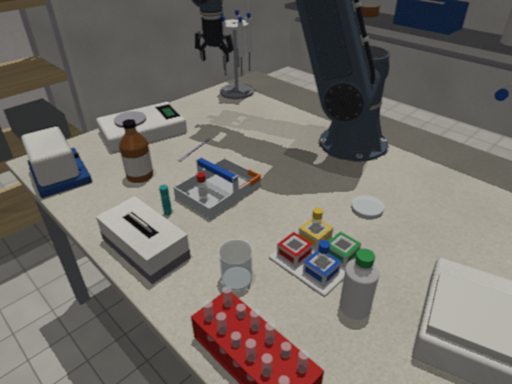

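View pics/top0.png

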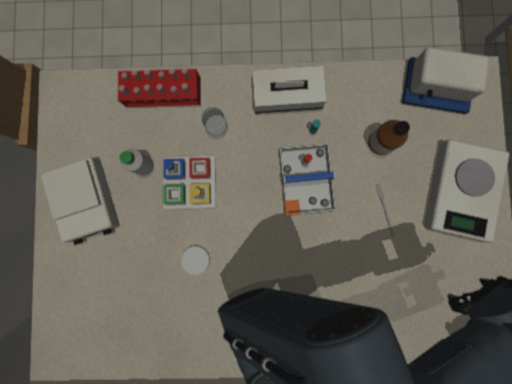

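The pictures show the tote at about (307,180) in the top view, with the handle along world y. The red vial is at (308,158), the red slot at (200,167), and the orange corner at lower left (292,207), towards the robot. Next I'll measure positions.

```bash
cat > h.py <<'E'
from plant import *
import numpy as np, cv2
def cam(n,st=None):
    p=camera_params(n)
    K=np.array([[p['fx'],0,p['cx']],[0,p['fy'],p['cy']],[0,0,1]])
    if 'eye' in p: return K,np.array(p['eye']),np.array(p['rotation'])
    st=st or get_state(); T=np.array(p['T_tool_cam']); R=np.array(st['orientation'])
    return K,R@T[:3,3]+st['position'],R@T[:3,:3]
def onz(n,uv,z,st=None):
    K,e,R=cam(n,st); d=R@np.linalg.solve(K,[uv[0],uv[1],1.]); return e+d*(z-e[2])/d[2]
def proj(n,P,st=None):
    K,e,R=cam(n,st); c=K@(R.T@(np.array(P)-e)); return c[:2]/c[2]
def tri(obs):  # [(K,e,R,uv)]
    A=np.zeros((3,3));b=np.zeros(3)
    for K,e,R,uv in obs:
        d=R@np.linalg.solve(K,[uv[0],uv[1],1.]); d/=np.linalg.norm(d); M=np.eye(3)-np.outer(d,d); A+=M;b+=M@e
    return np.linalg.solve(A,b)
E
python3 - <<'E'
from h import *
for q,z in [('red_vial',.0515),('slot_red_mouth',.05),('tote_handle',.084),('tote_corner',.004)]:
    o=[]
    for c in ['top','scene']:
        grab_frame(c)
        r=mark_of(c,q)
        for a in r[:3]: print(q,c,a['uv'],round(a['p'],2),onz(c,a['uv'],z).round(4))
        if r: o.append((*cam(c),r[0]['uv']))
    if len(o)==2: print('  tri',tri(o).round(4))
grab_frame('top')
for q in ['red_vial','tote','amber_bottle','beaker','spatula','cap0']:
    for a in search_frame('top',q)[:5]: print(q,np.round(a['bbox']),round(a['p'],2))
cv2.imwrite('pics/topz.png',cv2.resize(grab_frame('top')[120:240,150:350],None,fx=4,fy=4,interpolation=cv2.INTER_CUBIC)); print(get_state()['t'])
E
```

```text
red_vial top [306.0, 162.0] 0.68 [ 0.6021 -0.1208  0.0515]
red_vial top [313.4, 126.4] 0.42 [ 0.7191 -0.149   0.0515]
red_vial top [195.2, 259.5] 0.35 [0.2975 0.2424 0.0515]
red_vial scene [164.8, 199.2] 0.83 [ 0.7223 -0.1529  0.0515]
  tri [ 0.6556 -0.1609  0.0053]
slot_red_mouth top [197.7, 168.2] 0.58 [0.5913 0.2321 0.05  ]
slot_red_mouth scene [294.3, 243.0] 0.71 [0.5951 0.2264 0.05  ]
slot_red_mouth scene [365.4, 209.0] 0.49 [0.3558 0.2773 0.05  ]
  tri [0.5934 0.2294 0.0508]
tote_handle top [308.5, 179.0] 0.76 [ 0.5428 -0.1229  0.084 ]
tote_handle scene [213.8, 170.9] 0.76 [ 0.5593 -0.1256  0.084 ]
tote_handle scene [356.1, 307.3] 0.35 [0.6749 0.4571 0.084 ]
  tri [ 0.5486 -0.1286  0.0765]
tote_corner top [286.3, 213.3] 0.59 [ 0.4387 -0.0548  0.004 ]
tote_corner scene [258.0, 186.4] 0.71 [ 0.4445 -0.053   0.004 ]
tote_corner scene [236.0, 274.3] 0.63 [0.7409 0.1674 0.004 ]
tote_corner scene [293.3, 245.1] 0.6 [0.5653 0.2    0.004 ]
  tri [ 4.397e-01 -5.600e-02 -2.000e-04]
red_vial [281. 145. 338. 215.] 0.57
red_vial [302. 154. 310. 167.] 0.52
tote [280. 144. 336. 218.] 0.6
amber_bottle [371. 119. 409. 158.] 0.65
spatula [284. 164. 292. 173.] 0.73
spatula [378. 188. 380. 200.] 0.72
cap0 [323. 197. 327. 208.] 0.61
cap0 [317. 146. 322. 158.] 0.59
cap0 [282. 166. 289. 173.] 0.53
1.35
```

```bash
python3 -c "
import cv2;i=cv2.imread('pics/scene0.png');cv2.imwrite('pics/sc0z.png',cv2.resize(i[140:300,150:350],None,fx=3.5,fy=3.5,interpolation=cv2.INTER_CUBIC))"
```

```text
(no output)
```

View pics/topz.png

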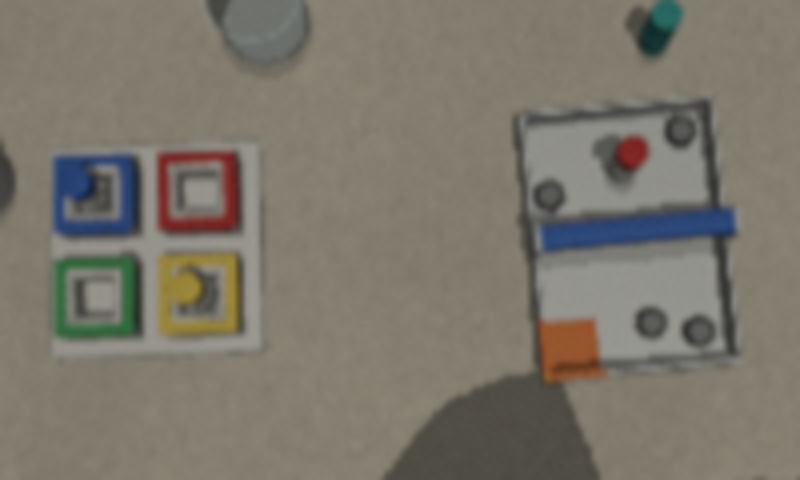

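View pics/sc0z.png

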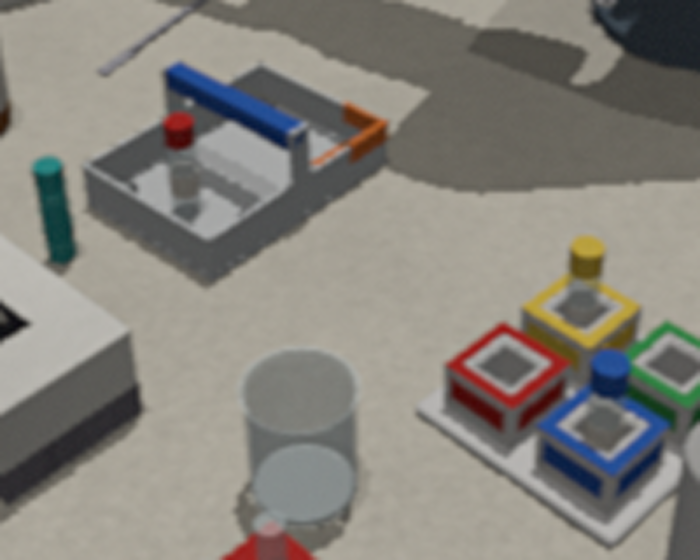

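Run:
```python
from h import *
f=lambda u,v:(u/4+150,v/4+120)
g=lambda u,v:(u/3.5+150,v/3.5+140)
cp=onz('top',f(631,152),.099); print('vialtop',cp, onz('scene',g(179,119),.097), tri([(*cam('top'),f(631,152)),(*cam('scene'),g(179,119))]))
a=onz('top',f(541,238),.095);b=onz('top',f(736,221),.095); print('handle ends',a,b,(a+b)/2,np.arctan2(-(a-b)[0],(a-b)[1]))
for n,p in dict(red=(198,191),blue=(96,194),green=(96,297),yel=(200,294)).items(): print(n,onz('top',f(*p),.05))
print('rim corners',[onz('top',f(*p),.045).round(3) for p in [(518,115),(708,102),(738,353),(542,380)]])
for p in [(681,131),(549,195),(652,322),(699,331)]: print('cap',onz('top',f(*p),.018).round(3))
print('turq',onz('top',f(668,15),.095),onz('top',f(653,45),0))
print('scene rack red', onz('scene',g(510,365),.05))
```

```text
vialtop [ 0.60687668 -0.12106584  0.099     ] [ 0.60755991 -0.12400443  0.097     ] [ 0.60782437 -0.12190667  0.09794952]
handle ends [ 0.54179197 -0.04936823  0.095     ] [ 0.55120868 -0.20096201  0.095     ] [ 0.54650032 -0.12516512  0.095     ] 0.06203833724671678
red [0.59265549 0.2262016  0.05      ]
blue [0.59237752 0.30982264 0.05      ]
green [0.50799001 0.31008099 0.05      ]
yel [0.5083376  0.22534934 0.05      ]
rim corners [array([ 0.649, -0.036,  0.045]), array([ 0.656, -0.192,  0.045]), array([ 0.45 , -0.208,  0.045]), array([ 0.432, -0.05 ,  0.045])]
cap [ 0.638 -0.173  0.018]
cap [ 0.587 -0.062  0.018]
cap [ 0.478 -0.143  0.018]
cap [ 0.47  -0.182  0.018]
turq [ 0.71581331 -0.15441123  0.095     ] [ 0.71574002 -0.15512203  0.        ]
scene rack red [0.59604287 0.23189826 0.05      ]
```

Positions agree between the cameras: vial (0.607,-0.122), handle centre (0.5465,-0.125) with yaw 0.06, and red slot (0.593,0.228). The pendant cannot tilt the tool directly, so on the way I'll see what the arm does near the edge of its reach.

```bash
python3 -m pendant '{"dp":[[-20,-15,-1],[-70,-20,-4.5],[-70,-20,-4.5],[-70,-20,-4.5],[-70,-20,-4.5],[-70,-20,-4.5],[-70,-20,-4.5],[-70,-20,-4.5],[-70,-20,-4.5],[-70,-20,-4.5]],"spin":[0.1,0.2,0.3,0.42,0.42,0.42,0.42,0.42,0.42,0.42],"gripper":[1,1,1,1,1,1,1,1,1,1]}'
python3 - <<'E'
from h import *
s=get_state(); print(s['t'],s['q'],s['position'],np.round(s['orientation'],3))
E
```

```text
t: 2.6
position: [0.7503, -0.2226, 0.4236]
orientation: [[-1.0, 0.001, 0.005], [-0.005, -0.0, -1.0], [-0.001, -1.0, 0.0]]
force: [0.4, -0.5, 0.6]
finger_gap: 0.0854
2.6 [-3.47790923e-01  7.91859823e-01  5.29784941e-01 -1.12860375e-05
  1.81939835e+00  1.21793295e+00] [ 0.75031758 -0.22255195  0.42364973] [[-1.     0.001  0.005]
 [-0.005 -0.    -1.   ]
 [-0.001 -1.     0.   ]]
```

```bash
python3 -m pendant '{"dp":[[-5,0,0],[-10,0,0],[-15,0,0],[-20,0,0],[-25,0,0],[-30,0,0],[-30,0,0],[-30,0,0],[-30,0,0],[-30,0,0]],"spin":[0,0,0,0,0,0,0,0,0,0],"gripper":[1,1,1,1,1,1,1,1,1,1]}'
python3 - <<'E'
from h import *
s=get_state(); print(s['t'],s['q'],s['position'],np.round(s['orientation'],3))
E
```

```text
t: 3.85
position: [0.8537, -0.1837, 0.3505]
orientation: [[-0.999, 0.04, 0.004], [-0.005, -0.009, -1.0], [-0.04, -0.999, 0.009]]
force: [0.7, -0.2, 0.8]
finger_gap: 0.0854
3.85 [-0.26580412  1.14754229  0.01280777  0.00233758  1.94070792  1.30123548] [ 0.85367588 -0.18366204  0.35052181] [[-0.999  0.04   0.004]
 [-0.005 -0.009 -1.   ]
 [-0.04  -0.999  0.009]]
```

The solver gives up a little orientation at the reach limit: the tool tilted 2.3°. I'll check whether that builds up from call to call.

```bash
python3 -m pendant '{"dp":[[-6,0,0],[-12,0,0],[-18,0,0],[-24,0,0],[-30,0,0],[-36,0,0],[-42,0,0],[-48,0,0],[-54,0,0],[-60,0,0]],"spin":[0,0,0,0,0,0,0,0,0,0],"gripper":[1,1,1,1,1,1,1,1,1,1]}'
python3 - <<'E'
from h import *
s=get_state(); print(s['t'],s['q'],s['position'],np.round(s['orientation'],3))
E
```

```text
t: 5.1
position: [0.9013, -0.133, 0.2692]
orientation: [[-0.997, 0.081, 0.004], [-0.005, -0.015, -1.0], [-0.08, -0.997, 0.015]]
force: [-0.3, 0.3, 0.2]
finger_gap: 0.0852
5.1 [-1.97977455e-01  1.24106408e+00  1.28431657e-02  1.63784649e-03
  1.80580347e+00  1.36844318e+00] [ 0.90129558 -0.13297873  0.26915714] [[-0.997  0.081  0.004]
 [-0.005 -0.015 -1.   ]
 [-0.08  -0.997  0.015]]
```

```bash
python3 -m pendant '{"dp":[[6,0,0],[12,0,0],[18,0,0],[24,2,-1],[30,4,-1.3],[30,4,-1.3],[30,4,-1.3],[30,4,-1.3],[30,4,-1.3],[30,4,-1.3]],"spin":[0,0,0,0,0,0,0,0,0,0],"gripper":[0.3,0.3,0.3,0.3,0.3,0.3,0.3,0.3,0.3,0.3]}'
python3 - <<'E'
from h import *
s=get_state(); print(s['t'],s['q'],s['position'],np.round(s['orientation'],3))
E
```

```text
t: 6.35
position: [0.6064, -0.1226, 0.2058]
orientation: [[-0.997, 0.082, 0.004], [-0.006, -0.015, -1.0], [-0.082, -0.997, 0.015]]
force: [-0.1, 0.3, -1.1]
finger_gap: 0.0554
6.35 [-0.27790894  0.48524853  1.56731437  0.00963185  1.00619212  1.2830442 ] [ 0.60639385 -0.12256312  0.20577732] [[-0.997  0.082  0.004]
 [-0.006 -0.015 -1.   ]
 [-0.082 -0.997  0.015]]
```

The tilt stays in the commanded pose and adds up over calls, so I can tilt the tote by pushing at the reach limit. The current 0.08 rad tilt is about the jaw axis (world y), so it doesn't affect gripping the vial. I'll check with the wrist camera above the vial.

Run:
```python
from h import *
s=get_state()
im=grab_frame('wrist'); cv2.imwrite('pics/w1.png',im)
m=cv2.inRange(cv2.cvtColor(im,cv2.COLOR_BGR2HSV),(0,140,60),(8,255,255))|cv2.inRange(cv2.cvtColor(im,cv2.COLOR_BGR2HSV),(172,140,60),(180,255,255))
n,l,st,c=cv2.connectedComponentsWithStats(m); 
for i in range(1,n):
    if st[i][4]>60: print(st[i],c[i],onz('wrist',c[i],.099,s))
print(proj('wrist',[.607,-.122,.099],s))
```

```text
[240 180  32  36 899] [255.3003337  198.00333704] [ 0.61292347 -0.12264701  0.099     ]
[254.41297573 205.77435756]
```

View pics/w1.png

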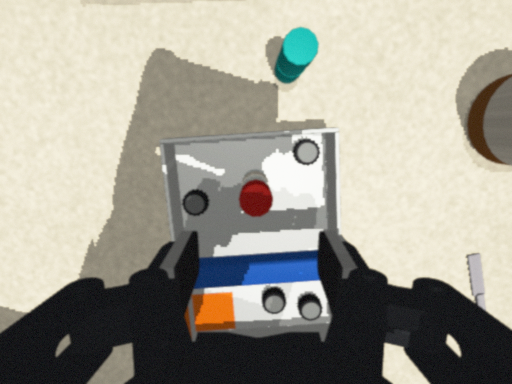

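The wrist view shows the red cap at (255,200), clear of the handle, with two caps on either side of it. Next I'll descend and grip.

```bash
python3 -m pendant '{"dp":[[0.2,4,-0.05],[0.4,8,-0.1],[0.7,11,-0.2],[0.77,12.6,-0.2],[0.77,12.6,-0.2],[0.77,12.6,-0.2],[0.77,12.6,-0.2],[0.77,12.6,-0.2],[0.77,12.6,-0.2],[0.77,12.6,-0.2]],"spin":[0,0,0,0,0,0,0,0,0,0],"gripper":[0.3,0.3,0.3,0.3,0.3,-1,-1,-1,-1,-1]}' 30
python3 - <<'E'
from h import *
s=get_state(); print(s['t'],s['position'],np.round(s['orientation'],3))
cv2.imwrite('pics/w2.png',grab_frame('wrist'))
cv2.imwrite('pics/sc2.png',cv2.resize(grab_frame('scene')[100:250,130:330],None,fx=3.5,fy=3.5))
E
```

```text
t: 7.65
position: [0.6086, -0.1224, 0.0806]
orientation: [[-0.997, 0.083, 0.004], [-0.005, -0.015, -1.0], [-0.083, -0.996, 0.015]]
force: [-0.9, 0.9, 7.1]
finger_gap: 0.0256
7.65 [ 0.60855206 -0.12240803  0.08061507] [[-0.997  0.083  0.004]
 [-0.005 -0.015 -1.   ]
 [-0.083 -0.996  0.015]]
```

View pics/w2.png

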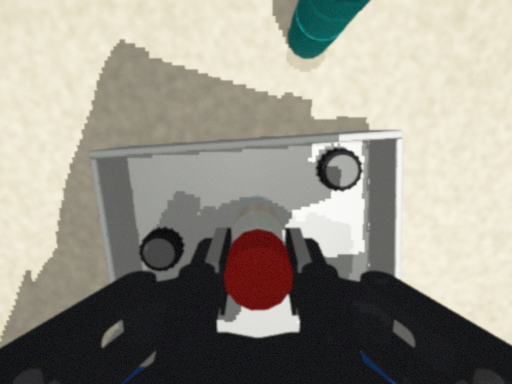

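View pics/sc2.png

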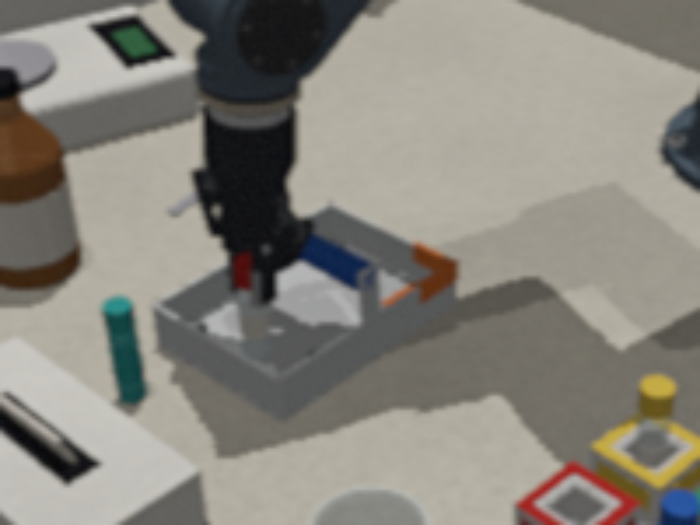

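```bash
python3 -m pendant '{"dp":[[-0.4,-4,0],[-0.7,-8,0.1],[-1,-12,0],[-0.8,-12.1,-5],[-0.5,-12.3,-12],[-0.2,-12.4,-20],[0.2,-12.5,-28],[0.4,-12.6,-34.8],[0.4,-12.6,-34.8],[0.4,-12.6,-34.8]],"spin":[0,0,0,0,0,0,0,0,0,0],"gripper":[-1,-1,-1,-1,-1,-1,-1,-1,-1,-1]}' 30
python3 - <<'E'
from h import *
s=get_state(); print(s['t'],s['position'],np.round(s['orientation'],3))
im=grab_frame('wrist');cv2.imwrite('pics/w3.png',im)
cv2.imwrite('pics/sc3.png',cv2.resize(grab_frame('scene')[130:300,200:400],None,fx=3.5,fy=3.5))
s=get_state(); print(proj('wrist',[.593,.228,.05],s), proj('wrist',[.593+.016,.228+.016,.05],s))
print([ (a['uv'],a['p'],onz('wrist',a['uv'],.05,s)) for a in mark_of('wrist','slot_red_mouth')[:3]])
E
```

```text
t: 9.0
position: [0.5915, 0.2305, 0.1995]
orientation: [[-0.997, 0.081, 0.008], [-0.009, -0.014, -1.0], [-0.081, -0.997, 0.014]]
force: [-0.5, -0.6, -0.7]
finger_gap: 0.0255
9.0 [0.59154634 0.23048181 0.19950608] [[-0.997  0.081  0.008]
 [-0.009 -0.014 -1.   ]
 [-0.081 -0.997  0.014]]
[254.28740963 193.83554898] [235.84134501 175.67319083]
[([255.9, 187.7], 0.64, array([0.59845928, 0.22660884, 0.05      ]))]
```

View pics/w3.png

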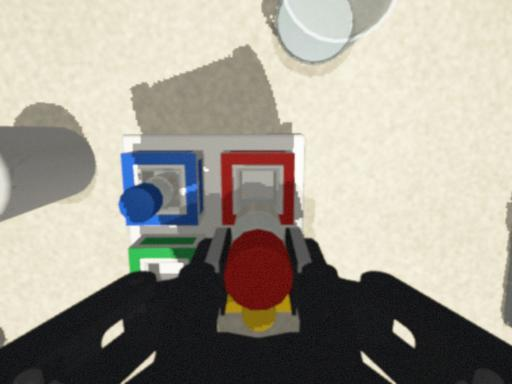

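View pics/sc3.png

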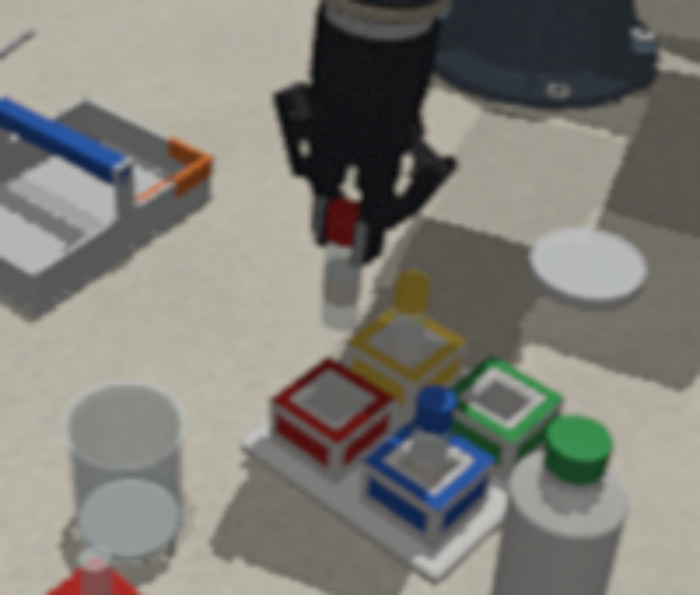

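```bash
cat > ov.py <<'E'
from h import *
import sys
s=get_state(); im=cv2.imread('pics/w3.png')
big=cv2.resize(im[130:330,180:340],None,fx=3.6,fy=3.6,interpolation=cv2.INTER_CUBIC)
def draw(P,col,close=True):
    q=np.array([(proj('wrist',p,s)-[180,130])*3.6+1.3 for p in P]).astype(np.int32); cv2.polylines(big,[q],close,col,1)
vx,vy,sx,sy=map(float,sys.argv[1:5])
t=np.linspace(0,2*np.pi,40); z=s['position'][2]
for h in (.0184,.0184-.023,-.0766): draw([(vx+.013*np.cos(a),vy+.013*np.sin(a),z+h) for a in t],(0,255,0))
for r in (.016,.032): draw([(sx+a*r,sy+b*r,.05) for a,b in [(1,1),(1,-1),(-1,-1),(-1,1)]],(255,255,0))
cv2.imwrite('pics/'+sys.argv[5],big)
E
python3 ov.py 0.5915 0.2305 0.598 0.226 ov1.png
```

```text
(no output)
```

View pics/ov1.png

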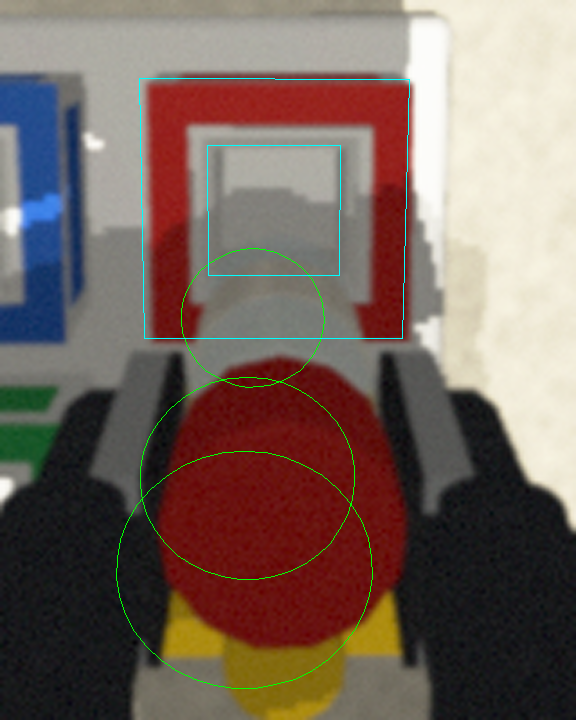

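```bash
python3 - <<'E'
from h import *
s=get_state(); print(s['t'],s['position'],s['joint_velocities'].round(3)); 
cv2.imwrite('pics/w3.png',grab_frame('wrist')); s=get_state(); print(s['t'],s['position'],np.round(s['orientation'],3))
E
python3 ov.py 0.592 0.228 0.598 0.226 ov2.png
```

```text
9.15 [0.5921562  0.22682564 0.19944377] [-0.016 -0.002  0.002  0.003 -0.002  0.003]
9.2 [0.59225868 0.22647399 0.19943074] [[-0.997  0.081  0.003]
 [-0.005 -0.015 -1.   ]
 [-0.081 -0.997  0.015]]
```

View pics/ov2.png

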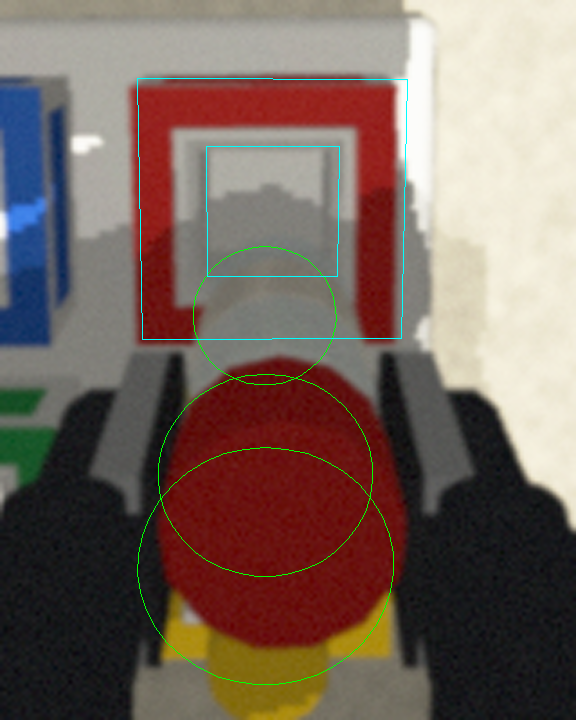

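```bash
python3 -m pendant '{"dp":[[0.3,2.5,0],[0.5,5,-0.1],[0.55,5.5,-0.1],[0.55,5.5,-0.1],[0.55,5.5,-0.1],[0.6,6.5,-0.1],[0.6,7.5,-0.1],[0.65,8.3,-0.1],[0.65,8.3,-0.1],[0.65,8.3,-0.1]],"spin":[0,0,0,0,0,0,0,0,0,0],"gripper":[-1,-1,-1,-1,-1,-1,-1,-1,-1,-1]}' 30
python3 - <<'E'
from h import *
s=get_state(); print(s['t'],s['position'],s['force'])
cv2.imwrite('pics/w4.png',grab_frame('wrist'))
cv2.imwrite('pics/sc4.png',cv2.resize(grab_frame('scene')[180:300,240:360],None,fx=5,fy=5,interpolation=cv2.INTER_CUBIC))
E
```

```text
t: 10.45
position: [0.5924, 0.2273, 0.1161]
orientation: [[-0.997, 0.081, 0.004], [-0.005, -0.014, -1.0], [-0.081, -0.997, 0.015]]
force: [-0.1, 0.7, -0.5]
finger_gap: 0.0249
10.45 [0.59244819 0.2272886  0.11608749] [-0.06818702  0.69999229 -0.48318318]
```

View pics/w4.png

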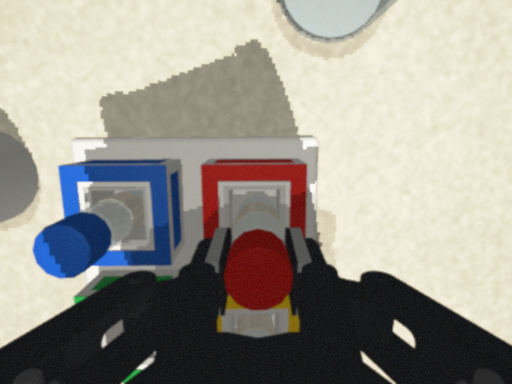

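View pics/sc4.png

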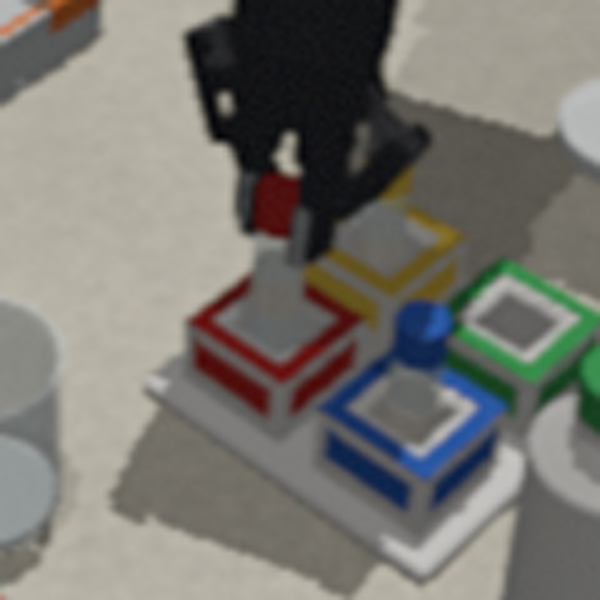

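No force, and the foot is inside the red hole. I'll lower the rest of the way and release.

```bash
python3 -m pendant '{"dp":[[0.05,0.8,0],[0.1,1.6,0],[0.15,2.2,0],[0.2,2.5,0],[0.2,2.5,0],[0.2,2.5,0],[0.2,2.5,0],[0.2,2.5,0],[0.2,2.5,0],[0.2,2.5,0]],"spin":[0,0,0,0,0,0,0,0,0,0],"gripper":[-1,-1,-1,-1,-1,-1,0.1,0.1,0.1,0.1]}' 30
python3 - <<'E'
from h import *
s=get_state(); print(s['t'],s['position'],s['force'])
cv2.imwrite('pics/w5.png',grab_frame('wrist'))
cv2.imwrite('pics/sc5.png',cv2.resize(grab_frame('scene')[180:300,240:360],None,fx=5,fy=5,interpolation=cv2.INTER_CUBIC))
E
```

```text
t: 11.8
position: [0.5924, 0.2269, 0.0909]
orientation: [[-0.997, 0.081, 0.004], [-0.005, -0.015, -1.0], [-0.08, -0.997, 0.015]]
force: [0.0, 0.3, 0.4]
finger_gap: 0.0471
11.8 [0.59236107 0.22685668 0.09089492] [0.00953202 0.29488323 0.37475577]
```

View pics/w5.png

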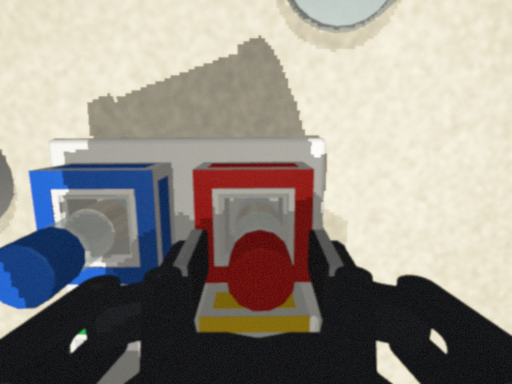

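View pics/sc5.png

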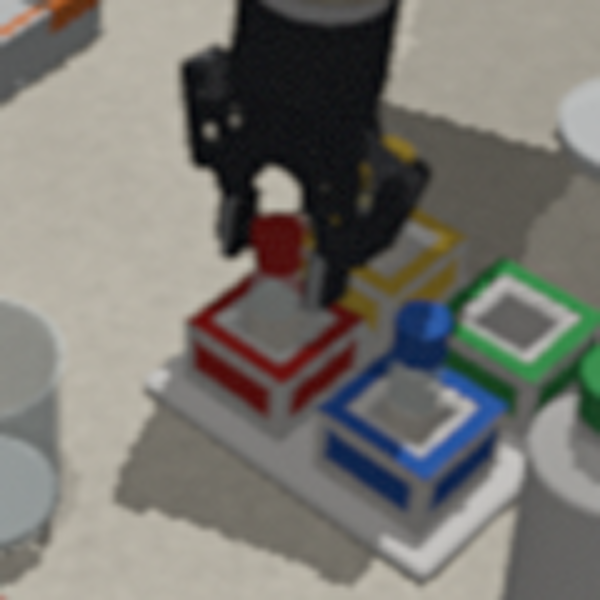

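The vial is down in the red slot at the same height as the blue one, and the fingers are open. Next I'll lift clear, move over the tote and turn the jaws across the handle.

```bash
python3 -m pendant '{"dp":[[-0.4,-5,0.1],[-0.9,-11.3,0.2],[-0.9,-11.3,3],[0.5,-11.3,8],[1,-11.3,14],[2,-11.3,20],[2.5,-11.3,26],[3,-11.3,31],[3.7,-11.3,35.3],[3.7,-11.3,35.3]],"spin":[0,0,-0.18,-0.36,-0.54,-0.72,-0.9,-1.08,-1.26,-1.44],"gripper":[0.1,0.1,0.3,0.3,0.3,0.3,0.3,0.3,0.3,0.3]}'
python3 - <<'E'
from h import *
s=get_state(); print(s['t'],s['position'],np.round(s['orientation'],3))
im=grab_frame('wrist');cv2.imwrite('pics/w6.png',im)
cv2.imwrite('pics/sc6.png',cv2.resize(grab_frame('scene')[130:300,150:350],None,fx=3.5,fy=3.5))
s=get_state(); print(s['position'])
hsv=cv2.cvtColor(im,cv2.COLOR_BGR2HSV); m=cv2.inRange(hsv,(105,150,60),(125,255,255))
n,l,st,c=cv2.connectedComponentsWithStats(m)
for i in range(1,n):
    if st[i][4]>200:
        pts=np.argwhere(l==i)[:,::-1].astype(np.float32); r=cv2.minAreaRect(pts); print(st[i],r,onz('wrist',r[0],.095,s))
        b=[onz('wrist',p,.095,s).round(4) for p in cv2.boxPoints(r)]; print(b)
E
```

```text
t: 13.15
position: [0.5474, -0.1275, 0.2059]
orientation: [[-0.159, 0.081, 0.984], [-0.987, -0.015, -0.159], [0.002, -0.997, 0.082]]
force: [-0.4, -0.3, 0.8]
finger_gap: 0.0553
13.15 [ 0.54735548 -0.12751681  0.20587939] [[-0.159  0.081  0.984]
 [-0.987 -0.015 -0.159]
 [ 0.002 -0.997  0.082]]
[ 0.54767732 -0.12546182  0.20582928]
[ 210   83   71  194 4757] ((245.28271484375, 179.53976440429688), (196.6715850830078, 26.681421279907227), 76.31907653808594) [ 0.54948787 -0.11550634  0.095     ]
[array([ 0.5363, -0.0471,  0.095 ]), array([ 0.5545, -0.0459,  0.095 ]), array([ 0.5652, -0.1969,  0.095 ]), array([ 0.5436, -0.1982,  0.095 ])]
```

View pics/w6.png

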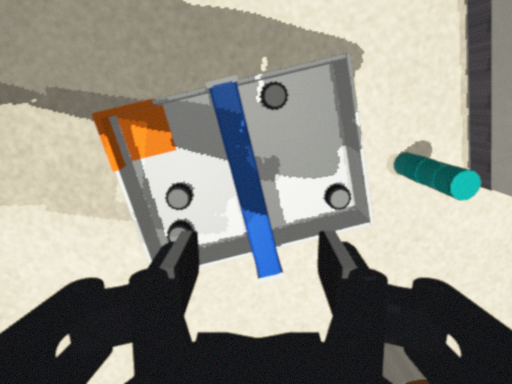

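View pics/sc6.png

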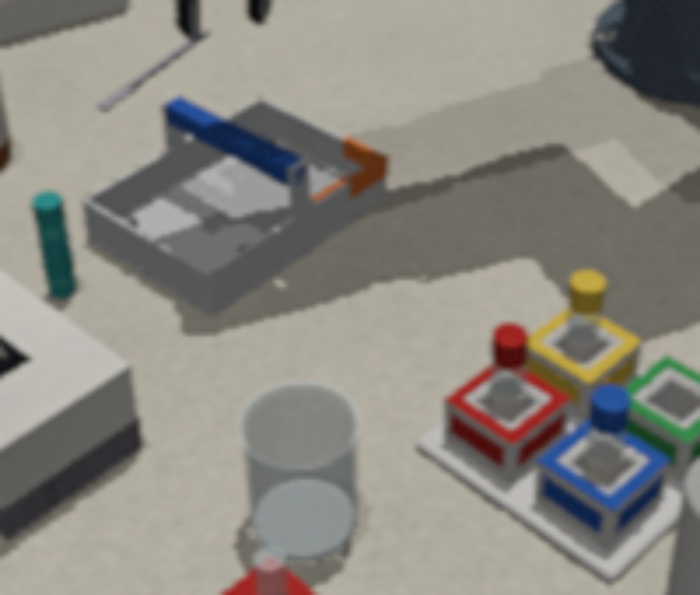

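The wrist view shows the bar from (225,85) to (270,275), centred between the jaws once I finish the spin. The scene view shows the red vial seated next to the blue one. Next I'll descend on the handle and grip.

```bash
python3 -m pendant '{"dp":[[0.1,3,-0.2],[0.1,6,-0.4],[0.15,9,-0.7],[0.15,12.2,-0.9],[0.15,12.2,-0.9],[0.15,12.2,-0.9],[0.15,12.2,-0.9],[0.15,12.2,-0.9],[0.15,12.2,-0.9],[0.15,12.2,-0.9]],"spin":[-0.1,-0.19,-0.19,-0.19,-0.19,-0.19,-0.19,-0.19,-0.19,-0.19],"gripper":[0.3,0.3,0.3,0.3,0.3,-1,-1,-1,-1,-1]}' 100
python3 - <<'E'
from h import *
s=get_state(); print(s['t'],s['position'],np.round(s['orientation'],3),s['force'],s['moment'])
im=grab_frame('wrist');cv2.imwrite('pics/w7.png',im)
cv2.imwrite('pics/sc7.png',cv2.resize(grab_frame('scene')[130:300,150:350],None,fx=3.5,fy=3.5))
E
```

```text
t: 14.5
position: [0.5495, -0.1268, 0.0854]
orientation: [[0.027, 0.083, 0.996], [-0.999, -0.016, 0.028], [0.018, -0.996, 0.082]]
force: [1.5, -0.9, 8.6]
finger_gap: 0.019
14.5 [ 0.54953425 -0.12682244  0.08544097] [[ 0.027  0.083  0.996]
 [-0.999 -0.016  0.028]
 [ 0.018 -0.996  0.082]] [ 1.53295819 -0.86229151  8.63617169] [0.02088509 1.06881757 0.1573709 ]
```

View pics/w7.png

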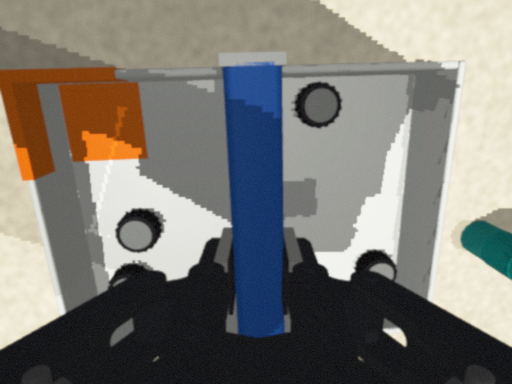

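View pics/sc7.png

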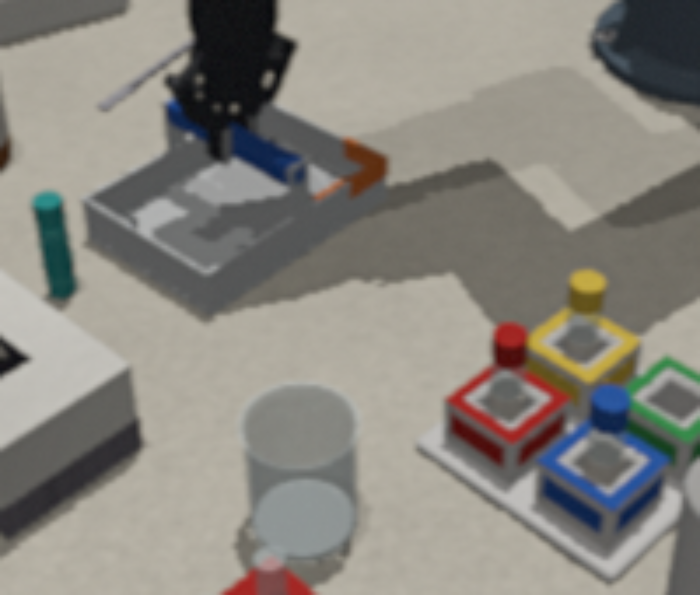

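The handle is gripped with a 19 mm gap and the orange corner is at the upper left of the wrist view. I'll lift, then move outward while turning the orange corner towards the base.

```bash
python3 -m pendant '{"dp":[[0.1,-3,0.2],[0.2,-8,0.6],[0.3,-13,1],[0.4,-18,1.5],[0.5,-22,3],[1.5,-21.5,8],[2.5,-21,13],[3.5,-20.5,18],[4.5,-20,23],[5,-19.8,26]],"spin":[0,0,0,0,-0.1,-0.2,-0.3,-0.4,-0.5,-0.6],"gripper":[-1,-1,-1,-1,-1,-1,-1,-1,-1,-1]}' 100
python3 - <<'E'
from h import *
s=get_state(); print(s['t'],s['q'].round(3),s['position'],np.round(s['orientation'],3),s['force'],s['moment'])
im=grab_frame('wrist');cv2.imwrite('pics/w8.png',im)
cv2.imwrite('pics/sc8.png',cv2.resize(grab_frame('scene')[80:280,100:340],None,fx=3,fy=3))
E
```

```text
t: 15.85
position: [0.7942, -0.1663, 0.3018]
orientation: [[0.587, 0.079, 0.806], [-0.807, -0.014, 0.59], [0.058, -0.997, 0.056]]
force: [0.3, 0.4, -4.2]
finger_gap: 0.0189
15.85 [-0.266  0.811  0.776  0.007  1.474 -0.897] [ 0.79422134 -0.16632152  0.30176573] [[ 0.587  0.079  0.806]
 [-0.807 -0.014  0.59 ]
 [ 0.058 -0.997  0.056]] [ 0.31740116  0.43817242 -4.17719563] [0.07409384 0.04371759 0.00618985]
```

View pics/w8.png

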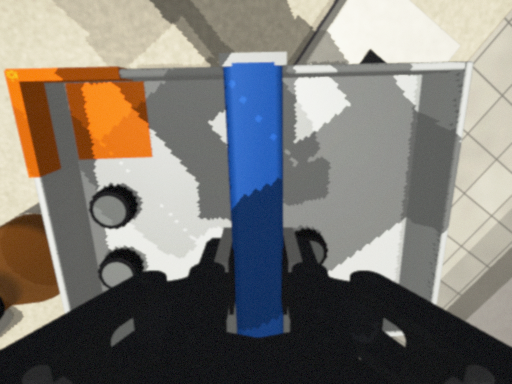

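View pics/sc8.png

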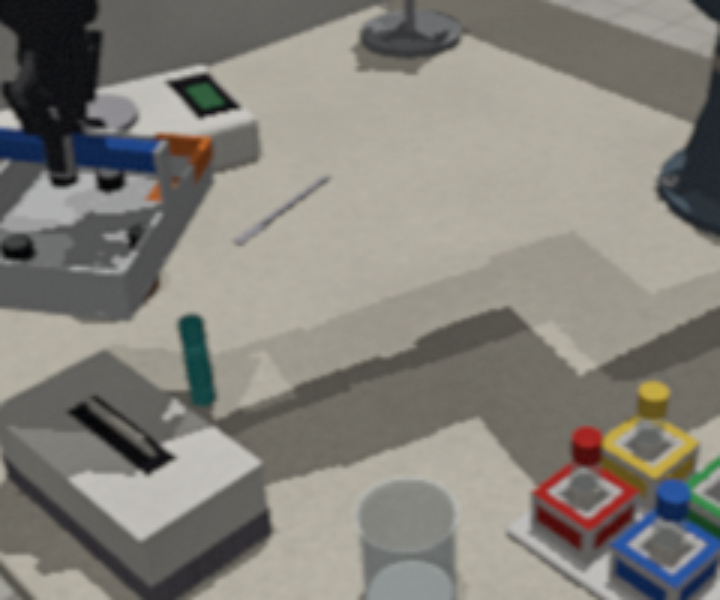

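The tote is clear of the bench with all caps inside, and the orange corner points at the base. I'll start ratcheting the tilt.

```bash
python3 -m pendant '{"dp":[[4,-1,4],[8,-2,8],[15,-3,15],[22,-4,21],[29,-6,28],[36,-8,35],[43,-10,42],[43,-10,42],[43,-10,42],[43,-10,42]],"spin":[0,0,0,0,0,0,0,0,0,0],"gripper":[-1,-1,-1,-1,-1,-1,-1,-1,-1,-1]}' 100
python3 - <<'E'
from h import *
s=get_state(); print(s['t'],s['q'].round(3),s['position'],np.round(s['orientation'],3))
E
```

```text
t: 17.2
position: [0.8945, -0.1758, 0.3018]
orientation: [[0.582, 0.121, 0.804], [-0.808, -0.023, 0.588], [0.09, -0.992, 0.085]]
force: [-1.1, 0.9, -3.4]
finger_gap: 0.0188
17.2 [-0.247  1.205  0.013  0.008  1.8   -0.873] [ 0.89451396 -0.17582712  0.30183701] [[ 0.582  0.121  0.804]
 [-0.808 -0.023  0.588]
 [ 0.09  -0.992  0.085]]
```

```bash
python3 -m pendant '{"dp":[[36,-6,36],[36,-6,36],[36,-6,36],[36,-6,36],[36,-6,36],[36,-6,36],[36,-6,36],[36,-6,36],[36,-6,36],[36,-6,36]],"spin":[0,0,0,0,0,0,0,0,0,0],"gripper":[-1,-1,-1,-1,-1,-1,-1,-1,-1,-1]}' 100
python3 - <<'E'
from h import *
s=get_state(); print(s['t'],s['q'].round(3),s['position'],np.round(s['orientation'],3))
E
```

```text
t: 18.45
position: [0.9124, -0.1688, 0.2844]
orientation: [[0.577, 0.163, 0.8], [-0.808, -0.03, 0.589], [0.12, -0.986, 0.114]]
force: [-0.2, 0.3, -3.3]
finger_gap: 0.0186
18.45 [-0.235  1.227  0.013  0.009  1.736 -0.861] [ 0.91243198 -0.16877175  0.28436519] [[ 0.577  0.163  0.8  ]
 [-0.808 -0.03   0.589]
 [ 0.12  -0.986  0.114]]
```

```bash
python3 -m pendant '{"dp":[[36,-10,36],[36,-10,36],[36,-10,36],[36,-10,36],[36,-10,36],[36,-10,36],[36,-10,36],[36,-10,36],[36,-10,36],[36,-10,36]],"spin":[0,0,0,0,0,0,0,0,0,0],"gripper":[-1,-1,-1,-1,-1,-1,-1,-1,-1,-1]}' 100
```

```text
t: 19.7
position: [0.9179, -0.1625, 0.3054]
orientation: [[0.572, 0.204, 0.795], [-0.807, -0.037, 0.59], [0.15, -0.978, 0.143]]
force: [-0.1, -0.6, -3.3]
finger_gap: 0.0189
```

```bash
python3 -m pendant '{"dp":[[36,-12,36],[36,-12,36],[36,-12,36],[36,-12,36],[36,-12,36],[36,-12,36],[36,-12,36],[36,-12,36],[36,-12,36],[36,-12,36]],"spin":[0,0,0,0,0,0,0,0,0,0],"gripper":[-1,-1,-1,-1,-1,-1,-1,-1,-1,-1]}' 100
python3 - <<'E'
from h import *
s=get_state(); print(s['t'],s['q'].round(3))
im=grab_frame('wrist');cv2.imwrite('pics/w9.png',im)
cv2.imwrite('pics/sc9.png',cv2.resize(grab_frame('scene')[40:240,0:240],None,fx=3,fy=3))
E
```

```text
t: 20.95
position: [0.9168, -0.1573, 0.3425]
orientation: [[0.565, 0.244, 0.788], [-0.805, -0.044, 0.591], [0.18, -0.969, 0.172]]
force: [-0.1, 0.5, -3.5]
finger_gap: 0.0186
20.95 [-0.223  1.165  0.013  0.011  1.712 -0.848]
```

View pics/w9.png

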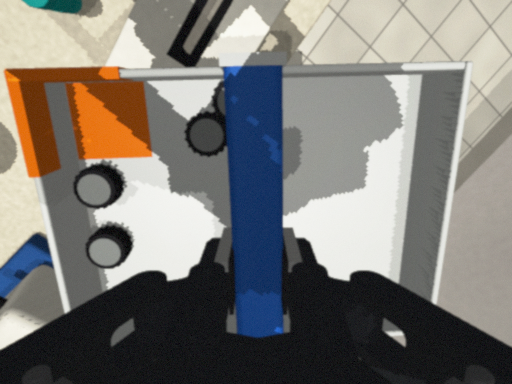

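View pics/sc9.png

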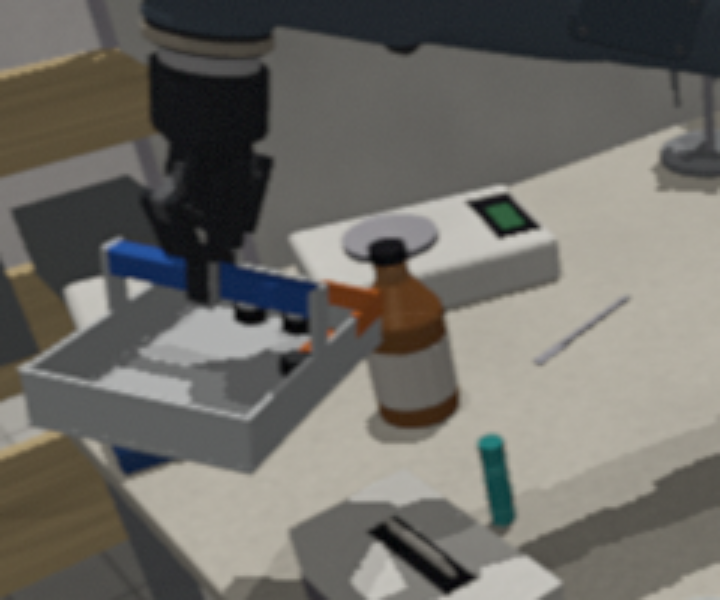

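The tilt is 14° and the caps are already sliding towards the orange corner. I'll tilt further.

```bash
python3 -m pendant '{"dp":[[36,0,36],[36,0,36],[36,0,36],[36,0,36],[36,0,36],[36,0,36],[36,0,36],[36,0,36],[36,0,36],[36,0,36]],"spin":[0,0,0,0,0,0,0,0,0,0],"gripper":[-1,-1,-1,-1,-1,-1,-1,-1,-1,-1]}' 100
```

```text
t: 22.3
position: [0.9369, -0.1573, 0.3178]
orientation: [[0.557, 0.285, 0.78], [-0.804, -0.051, 0.593], [0.209, -0.957, 0.201]]
force: [-0.1, -1.6, -4.5]
finger_gap: 0.0185
```

```bash
python3 -m pendant '{"dp":[[36,0,36],[36,0,36],[36,0,36],[36,0,36],[36,0,36],[36,0,36],[36,0,36],[36,0,36],[36,0,36],[36,0,36]],"spin":[0,0,0,0,0,0,0,0,0,0],"gripper":[-1,-1,-1,-1,-1,-1,-1,-1,-1,-1]}' 100
```

```text
t: 23.55
position: [0.9498, -0.157, 0.3132]
orientation: [[0.548, 0.325, 0.771], [-0.802, -0.058, 0.594], [0.238, -0.944, 0.229]]
force: [0.1, -0.1, -4.7]
finger_gap: 0.0185
```

```bash
python3 -m pendant '{"dp":[[36,0,36],[36,0,36],[36,0,36],[36,0,36],[36,0,36],[36,0,36],[36,0,36],[36,0,36],[36,0,36],[36,0,36]],"spin":[0,0,0,0,0,0,0,0,0,0],"gripper":[-1,-1,-1,-1,-1,-1,-1,-1,-1,-1]}' 100
python3 - <<'E'
from h import *
s=get_state(); print(s['t'],s['q'].round(3))
im=grab_frame('wrist');cv2.imwrite('pics/w10.png',im)
cv2.imwrite('pics/sc10.png',cv2.resize(grab_frame('scene')[40:240,0:240],None,fx=3,fy=3))
E
```

```text
t: 24.8
position: [0.9579, -0.1566, 0.3226]
orientation: [[0.537, 0.365, 0.761], [-0.8, -0.064, 0.596], [0.266, -0.929, 0.257]]
force: [-0.3, -0.2, -3.8]
finger_gap: 0.0187
24.8 [-0.214  1.199  0.013  0.015  1.55  -0.839]
```

View pics/w10.png

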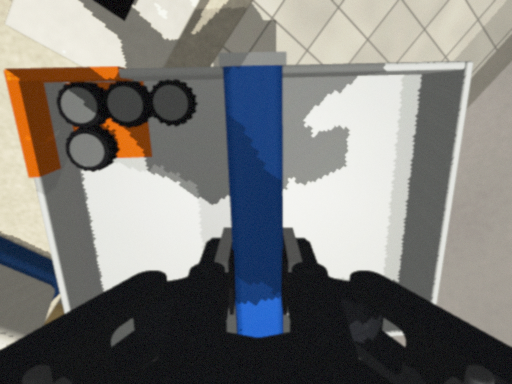

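View pics/sc10.png

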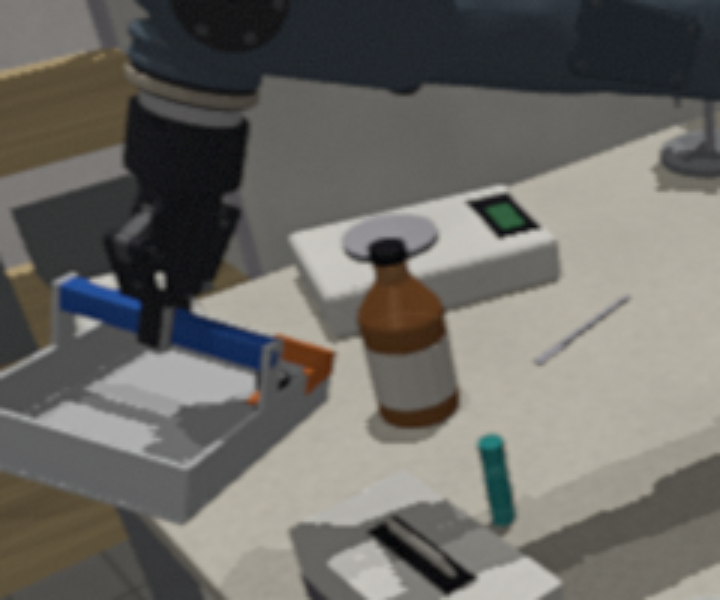

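All four caps are bunched in the orange corner: wrist pixels (80,103), (126,103), (173,101) and (90,148). The tilt is about 22°. I'll hold still and verify.

```bash
python3 -m pendant '{"dp":[[0,0,0],[0,0,0],[0,0,0],[0,0,0],[0,0,0],[0,0,0],[0,0,0],[0,0,0],[0,0,0],[0,0,0]],"spin":[0,0,0,0,0,0,0,0,0,0],"gripper":[-1,-1,-1,-1,-1,-1,-1,-1,-1,-1]}' 100
python3 - <<'E'
from h import *
s=get_state(); print(s['t'],s['q'].round(3),np.abs(s['joint_velocities']).max(), s['position'])
im=grab_frame('wrist');cv2.imwrite('pics/w11.png',im)
f=grab_frame('scene')
t=grab_frame('top'); cv2.imwrite('pics/t11.png',cv2.resize(t[100:240,130:330],None,fx=3.5,fy=3.5))
cv2.imwrite('pics/sc11.png',f)
s=get_state(); print(np.abs(s['joint_velocities']).max(), s['position'])
# cap distances: tote from tool: x=tool z, z=-tool y, y=-tool x ; origin 84mm below TCP
R=np.array(s['orientation']); T=np.c_[R[:,2],-R[:,0],-R[:,1]]
for off in (0,.002):
  o=np.array(s['position'])+T@[0,off,-.084]; c=o+T@[-.106,.076,.004]
  K,e,Rc=cam('wrist',s)
  for uv in [(80,103),(126,103),(173,101),(90,148)]:
    d=Rc@np.linalg.solve(K,[*uv,1.]); n=T[:,2]; p0=o+T@[0,0,.018]; P=e+d*((p0-e)@n)/(d@n); print(uv,(T.T@(P-o)).round(3),np.linalg.norm(P-c).round(3))
print('corner',c,proj('wrist',c,s))
E
```

```text
t: 26.15
position: [0.9579, -0.1566, 0.3226]
orientation: [[0.537, 0.365, 0.761], [-0.8, -0.064, 0.596], [0.266, -0.929, 0.257]]
force: [-0.0, -0.2, -3.6]
finger_gap: 0.0186
26.15 [-0.214  1.199  0.013  0.015  1.55  -0.839] 0.0016061893770532925 [ 0.95787896 -0.15662162  0.32256127]
0.0021792265500757907 [ 0.95788273 -0.15660375  0.32258442]
(80, 103) [-0.1    0.065  0.018] 0.018
(126, 103) [-0.074  0.065  0.018] 0.036
(173, 101) [-0.048  0.066  0.018] 0.061
(90, 148) [-0.098  0.04   0.018] 0.04
(80, 103) [-0.1    0.063  0.018] 0.02
(126, 103) [-0.074  0.063  0.018] 0.037
(173, 101) [-0.048  0.064  0.018] 0.061
(90, 148) [-0.098  0.038  0.018] 0.041
corner [ 0.86453095 -0.16249513  0.20022946] [80.01409846 80.78949448]
```

View pics/w11.png

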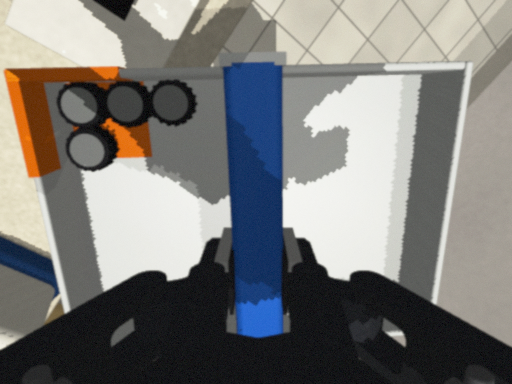

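View pics/t11.png

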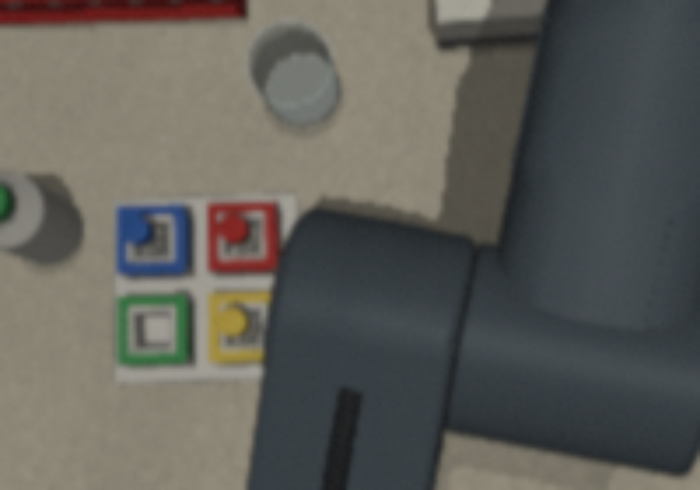

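View pics/sc11.png

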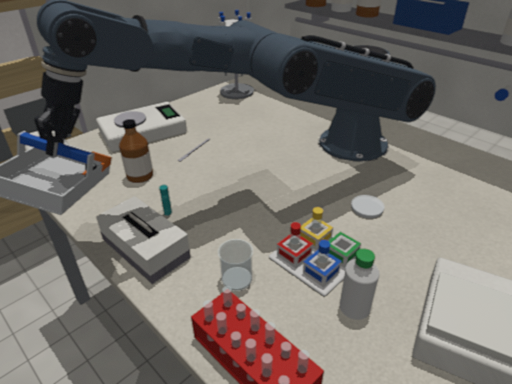

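Nothing is moving, and the caps are in the same place as in the previous picture. They sit 18–61 mm from the corner. The vial is seated like its neighbours and the bench things are where they were. Handing in.

Run:
```python
from plant import *
print(close_job())
```

```text
the job is handed in; nothing more can be done
None
```

I put the red-capped vial back in its red slot and let go. I then lifted the tote by its blue handle and tilted it until all four caps slid into the orange corner. The job was handed in at about 26 s of the 54 s allowed; no verdict is reported.

- **How the tilt was made:** the pendant cannot tilt the tool directly. I pushed outward past the arm's reach call after call, and each call kept about 2.4° of tilt. Before that I had turned the tote so its orange corner faced the base.
- **Tote:** it is held in the air at about 22° tilt, roughly 15° down along each side towards the orange corner. That corner is about 0.20 m above the bench. Joint speeds were about 0.002 rad/s, and the wrist force matched the tote's weight.
- **Caps:** measured in the wrist picture, they lie about 18, 36, 61 and 40 mm from the corner (the limit is 92 mm). Two pictures about 1.3 s apart looked the same.
- **Vial:** in the top and scene pictures it stands at the same height and position in its slot as the blue and yellow vials. I judged this by eye and did not measure its depth.
- **Bench things:** the bottles, beaker, dish, spatula and other vials looked unmoved in the scene picture. I did not measure them again.
- **Disagreement:** the wrist camera read positions about 4–5 mm farther out than the top camera, so I placed the vial by relative measurement. It went in without contact force.

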